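# Latch the case of gold findings

### The job

On this jewellery bench stand two parts cases with clear lids, a red one with gold pieces and a blue one with silver pieces, each with a brass hook latch that stands open. Take or push the white knob of the RED case's hook and swing the hook round until it is fully home under its steel catch, then let go. Leave the blue case's hook open just as it is.

Things in the scene. Friction and masses are not known exactly. Their poses are not given: they have to be found in the camera images.
- red_hook (a joint): Angle (rad) of the red case's hook, a flat brass bar 14 mm wide, 7 mm thick, turning level on an upright pivot on the case; tip 148 mm from the pivot. 0 = fully home against its stop, under the catch; grows to 1.8 as it opens, anticlockwise from above, so closing is clockwise. Starts 0.9 to 1.6; light friction (under 1 N at the knob); stays where left.
- red_knob (a point): Middle (half-way up) of the white upright round knob on the red case's hook: 18 mm across, from 25 mm below this point to 25 mm above it, 80 mm from the pivot axis. The top of the bar is 25 mm below this point, the case's lid 41 mm below. The case is fixed to the bench, 170 x 220 mm, 70 mm high.
- red_pivot (a point): Point on the pivot axis of the red hook, level with the knob's middle (111 mm above the bench, 20 mm above the pivot's top). Axes fixed to the case: z up, +y the way the hook points when home, -x the side it opens to. Home, the knob is at y = 80 mm. The steel catch is a bridge over the bar, y 122 to 146 mm, x -31 to 15 mm, top 14 mm below this point, closed at its +x end.
- blue_knob (a point): The middle of the like knob on the blue case's hook (a case of the same build and size, also fast on the bench). It must stay where it is.

How it is judged (in metres and radians):
At the end, for the whole second after the job is handed in: The red case's hook is swung home under its catch (within 0.175 rad, 10 degrees, of fully closed) and at rest, and the blue case's knob is within 20 mm of where it started (value of joint red_hook below 0.175 rad and velocity of joint red_hook between -0.05 and 0.05 rad/s and distance of blue_knob from where it was at the start of the episode below 0.02 m); the robot touches nothing.
It fails at once if the blue case's hook is moved (its knob by 20 mm or more) (distance of blue_knob from where it was at the start of the episode above 0.02 m).
It also fails if it takes over 32 s, if anything falls off the work surface, if the arm or the gripper's body presses on something with over 40 N, if the wrist force passes 120 N, or if a joint passes its speed limit or range.

### The arm

A 7-joint arm with a two-finger parallel gripper is mounted at the origin on the work surface. World frame = base frame: x ahead of the robot, y to its left, z up, the work surface at z = 0. Lengths are in m, angles in degrees, forces in N, time in s.
With the tool pointing down it reaches from about 0.4 to 0.9 m from the base axis. Payload 5.5 kg.
Tool frame: the origin (TCP) lies midway between the tips of the shut fingers; the grasp point (between the pads) lies bot.grip_depth behind it (bot.grip_depth is the distance from the TCP to the grasp point, in m); z points along the fingers, y is the line along which they close (so a half turn about z gives the same grasp; the last joint's range is limited). The gripper opens to 85 mm and grips with 20 to 120 N. Pads are 22 mm wide; open, the fingers measure 114 mm over their backs; the gripper's body (76 mm by 85 mm) begins 54 mm behind the grasp point. The pads swing forward as they close: fully open they stand 13 mm farther back than shut.
Start: joints at [87.96, 28.699, -24.465, 88.831, 12.651, 65.22, -12.049], TCP at [0.191, -0.621, 0.231] pointing down, gripper open.
Joint ranges: [-164.97, 164.97], [-17.58, 116.51], [-87.97, 89.64], [11.32, 138.91], [-80.73, 260.73], [10.89, 115.49], [-147.41, 147.41]. Speed limits (degrees/s): [147.25, 147.25, 180, 180, 180, 180, 180].

### API

Orientations are given as a 3x3 rotation matrix whose columns are the frame's x, y, z axes.
In Python, from bench import get_obs, optics, workorder, bot gives the robot as it stands. The module is installed in compiled form; this text tells all that it offers.
- The arm moves only by the tool play_rows, never from a script. Its argument "motion" is a list of rows, each an object of numbers: "dx", "dy", "dz": the shift along the tool's x, y, z in mm; "ax", "ay", "az": the turn, a rotation vector about the tool's x, y, z in rad. A call has 1 to 5 rows; each row is the pose to reach, as a shift and turn from the pose commanded when the call began, along the tool's axes at that moment; what a row does not reach only later rows make up. A row lasts 1/10 s, in which the tool goes at most 50 mm and 8.59 degrees, less where a joint would pass 70% of its speed; a pose out of reach is approached as far as the arm can. A call with a gripper value outside its range is refused whole. "claw" is the gripper's target within -1 to 1 (shut at 1, half-way at 0, fully open at -1), set as the call begins (left out, the last holds). The fingers move at their own pace and stop on an object; the grip force is fixed at half the most. Time passes only in rows, so rows that repeat a pose let the fingers close. It gives the time, the measured TCP pose, the force, the opening and the grip force at its end, in the units of the state.
- get_obs(): the state, without advancing time (a new reading comes with each control period).
- optics.camera(name): name is "scene" or "top" or "wrist"; returns the picture (420x560x3 uint8, red, green, blue); there is no depth.
- optics.camera_model(name): a dict with "fovy" (degrees; the focal length in pixels is half the picture's height over the tangent of half this angle, whatever the lens; pixels are square), "cx", "cy" (the principal point, pixels), "dist" ([k1, k2, p1, p2, k3] as OpenCV has them; the pictures are not rectified), "R" (3x3) and "t" (3): a world point X has camera coordinates R X + t. Camera axes: x right, y down, z forward; pixel columns grow to the right and rows downward; lengths in m; the calibration is good to about 2 mm. A picture is of the moment at which its call begins: read the wrist's pose just before it. camera_model takes no time and is no camera call; for the wrist camera it gives the pose at the moment of the call.
- workorder.hand_in(): hands the job in; it is judged then, once.
The state is a dict: "time_s": time; "joint_positions": joint angles; "joint_velocities": joint speeds; "tau": joint torques, N m; "ee_pos": TCP position; "eef_rot": TCP orientation; "ft_force": force on the tool from outside, world axes, zero at the start; "wrist_torque": the same for the moment, N m; "width": finger opening in m; "finger_force": force on a finger pad.
Only numpy, scipy, OpenCV 4.12 (cv2) and the standard library are available. Lean on these libraries where they do the work, as an engineer would, in place of code of your own. Each camera call takes 0.05 s, during which the arm holds its last target. There are 200 camera calls.

## Working session

There is one attempt and no reset: what is moved stays moved. The work goes in short steps, Python scripts to look and compute and a tool call to move; the robot and the scene stay as the last step left them, time stands still between calls to the robot, and variables do not carry over. Pictures are saved under pics/ and viewed, at most 10 in all, crops included, and the job is handed in when it is done.

Besides the shell and the picture viewer there is one more tool, called by a JSON object that holds its "method" and its "body", one argument or row to a line. play_rows: Moves the arm, as the interface text tells. Its arguments: {"type":"object","properties":{"motion":{"type":"array"},"claw":{"type":"number"}},"required":["motion"]}

```bash
mkdir -p pics; python3 - <<'E'
from bench import get_obs, optics, bot
import cv2,numpy as np
for n in("scene","top"):
    cv2.imwrite(f"pics/{n}0.png",cv2.resize(optics.camera(n)[:,:,::-1],None,fx=1.4,fy=1.4))
    m=optics.camera_model(n);print(n,m['fovy'],m['dist'],(-np.array(m['R']).T@m['t']).round(3))
o=get_obs();print(o['time_s'],o['ee_pos'],np.round(o['eef_rot'],3),o['width'],bot.grip_depth)
E
```

```text
scene 50.563308696671044 [-0.06040407  0.          0.          0.          0.        ] [ 0.972 -0.661  0.589]
top 42.622625729217106 [-0.01760898  0.          0.          0.          0.        ] [ 0.361 -0.048  1.218]
0.1 [ 0.19108484 -0.62060219  0.23033148] [[ 0.956  0.294 -0.001]
 [ 0.294 -0.956  0.002]
 [ 0.    -0.002 -1.   ]] 0.08536745976777255 0.0187
```

View pics/top0.png

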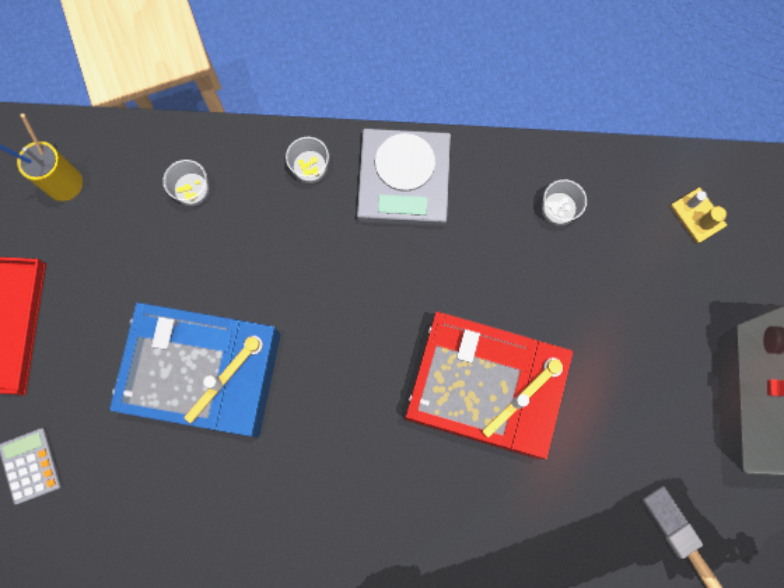

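View pics/scene0.png

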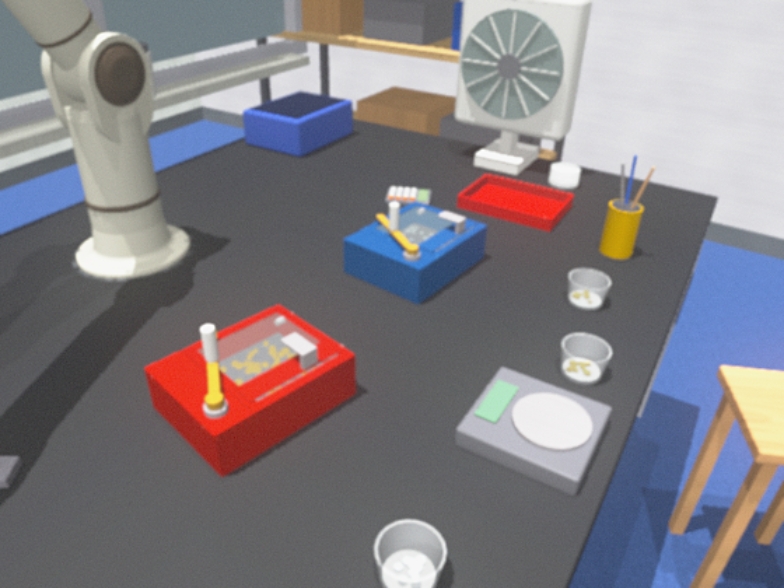

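The top view (1.4x) shows the red case's pivot at (554,367), its knob top at (523,400) and its catch at (469,346). The blue case, to the left, has its knob at (209,382). The scene view shows the red knob from (208,330) at the top to (212,362) at the bottom.

```bash
cat > h.py <<'E'
from bench import get_obs, optics, bot
import cv2,numpy as np
def K(m):
    f=210/np.tan(np.radians(m['fovy']/2));return np.array([[f,0,m['cx']],[0,f,m['cy']],[0,0,1.]])
def at_z(m,px,z):
    u=cv2.undistortPoints(np.array([[px]],float),K(m),np.array(m['dist']))[0,0]
    R=np.array(m['R']);c=-R.T@np.array(m['t']);d=R.T@np.array([*u,1]);return c+d*(z-c[2])/d[2]
def proj(m,X):
    return cv2.projectPoints(np.array([X],float),cv2.Rodrigues(np.array(m['R']))[0],np.array(m['t'],float),K(m),np.array(m['dist']))[0][0,0]
E
python3 - <<'E'
from h import *
m=optics.camera_model("top");s=1/1.4
im=optics.camera("top")
# white knob centroid near guess
hsv=cv2.cvtColor(im,cv2.COLOR_RGB2HSV)
def cen(g,r=9):
    x,y=int(g[0]*s),int(g[1]*s);w=hsv[y-r:y+r,x-r:x+r];k=(w[...,1]<60)&(w[...,2]>190)
    yy,xx=np.nonzero(k);return (x-r+xx.mean(),y-r+yy.mean()),k.sum()
k,n=cen((523,400));print(k,n)
P=at_z(m,np.array((554,367))*s,.091);Kn=at_z(m,k,.136);print('piv',P,'knob',Kn,np.hypot(*(Kn-P)[:2]))
tip=at_z(m,np.array((488,433))*s,.086);print('tip',tip,np.hypot(*(tip-P)[:2]))
C=at_z(m,np.array((469,346))*s,.097)
# case corners z=.07
cs=[at_z(m,np.array(c)*s,.07)[:2].round(4) for c in((435,313),(572,349),(547,458),(407,419))];print(cs)
e=[np.linalg.norm(cs[i]-cs[(i+1)%4]) for i in range(4)];print(e)
print('catch',C, np.hypot(*(C-P)[:2]))
y=(cs[0]-cs[1])+(cs[3]-cs[2]);a=np.arctan2(y[1],y[0]);yk=(Kn-P)[:2];print('home dir',np.degrees(a),'knob dir',np.degrees(np.arctan2(yk[1],yk[0])),'catch dir',np.degrees(np.arctan2(*(C-P)[1::-1])))
ms=optics.camera_model("scene");print(proj(ms,Kn)*1.4,proj(ms,P)*1.4)
E
```

```text
(np.float64(373.280701754386), np.float64(285.57894736842104)) 57
piv [ 0.51814484 -0.29259767  0.091     ] knob [ 0.46219111 -0.23822656  0.136     ] 0.0780194618929278
tip [ 0.41503682 -0.19655186  0.086     ] 0.1409115368006632
[array([ 0.5954, -0.1113]), array([ 0.5505, -0.3247]), array([ 0.3836, -0.288 ]), array([ 0.4301, -0.0759])]
[np.float64(0.21807239623574554), np.float64(0.17088738982148446), np.float64(0.21713742192445779), np.float64(0.16904807008658815)]
catch [ 0.54212858 -0.1629958   0.097     ] 0.13180236936055173
home dir 77.87673847732141 knob dir 135.8218570653062 catch dir 79.515620777333
[206.47189879 328.19229344] [212.48419848 396.67785806]
```

{"method": "play_rows", "body": {
  "motion": [
    {"dx": 27,"dy": -34,"az": -0.1},
    {"dx": 54,"dy": -68,"az": -0.2},
    {"dx": 81,"dy": -101,"az": -0.3},
    {"dx": 108,"dy": -135,"az": -0.4},
    {"dx": 135,"dy": -169,"az": -0.5}
  ],
  "claw": 1
}}

```text
invalid input
```

```bash
cat > d.py <<'E'
from h import *
import sys
P=np.array([.518,-.2926]);H=77.9
def to(x,y,z,ang):
    o=get_obs();R=np.array(o['eef_rot']);d=R.T@(np.array([x,y,z])-o['ee_pos'])*1000
    c=np.degrees(np.arctan2(R[1,0],R[0,0]));return d.round(1),round(-np.radians(ang-c),3)
def arc(phi,back,z): # phi deg open; tool centre 'back' mm behind knob
    a=np.radians(H+phi);k=P+.08*np.array([np.cos(a),np.sin(a)]);t=np.array([np.sin(a),-np.cos(a)])
    p=k-t*back/1000;return to(*p,z,H+phi-90)
E
python3 - <<'E'
from d import *
o=get_obs();print(o['time_s'],o['ee_pos'].round(3) if hasattr(o['ee_pos'],'round') else o['ee_pos'],o['width'],np.round(o['ft_force'],1))
print(arc(58,42,.230))
E
```

```text
0.15 [ 0.191 -0.621  0.23 ] 0.08577290189512826 [0.5 0.5 0.5]
(array([ 333.6, -267.2,    0.9]), np.float64(-0.502))
```

{"method": "play_rows", "body": {
  "motion": [
    {"dx": 27,"dy": -34,"dz": 0,"ax": 0,"ay": 0,"az": -0.1},
    {"dx": 54,"dy": -68,"dz": 0,"ax": 0,"ay": 0,"az": -0.2},
    {"dx": 81,"dy": -101,"dz": 0,"ax": 0,"ay": 0,"az": -0.3},
    {"dx": 108,"dy": -135,"dz": 0,"ax": 0,"ay": 0,"az": -0.4},
    {"dx": 135,"dy": -169,"dz": 0,"ax": 0,"ay": 0,"az": -0.5}
  ],
  "claw": 1
}}

```text
time_s: 0.65
ee_pos: [0.271, -0.4181, 0.2311]
eef_rot: [[0.695, 0.719, -0.0], [0.719, -0.695, 0.0], [-0.0, -0.0, -1.0]]
ft_force: [0.8, 0.0, 0.6]
width: 0.0123
finger_force: 0.0
```

{"method": "play_rows", "body": {
  "motion": [
    {"dx": 44,"dy": 2,"dz": 0,"ax": 0,"ay": 0,"az": 0},
    {"dx": 88,"dy": 5,"dz": 0,"ax": 0,"ay": 0,"az": 0},
    {"dx": 132,"dy": 7,"dz": 0,"ax": 0,"ay": 0,"az": 0},
    {"dx": 176,"dy": 10,"dz": 0,"ax": 0,"ay": 0,"az": 0},
    {"dx": 219,"dy": 12,"dz": 0,"ax": 0,"ay": 0,"az": 0}
  ],
  "claw": 1
}}

```text
time_s: 1.15
ee_pos: [0.433, -0.2701, 0.2314]
eef_rot: [[0.698, 0.716, 0.0], [0.716, -0.698, -0.0], [-0.0, 0.0, -1.0]]
ft_force: [-0.3, -0.3, -0.2]
width: -0.0002
finger_force: 0.0
```

```bash
python3 - <<'E'
from d import *
print(arc(58,42,.108))
m=optics.camera_model("wrist");im=optics.camera("wrist")
cv2.imwrite("pics/w1.png",im[:,:,::-1])
print(proj(m,[.4622,-.2382,.136]),proj(m,[.518,-.2926,.091]))
E
```

```text
(array([  1. ,  -3.3, 123.4]), np.float64(-0.003))
[277.40813275 156.0535189 ] [364.69321774 150.20953164]
```

View pics/w1.png

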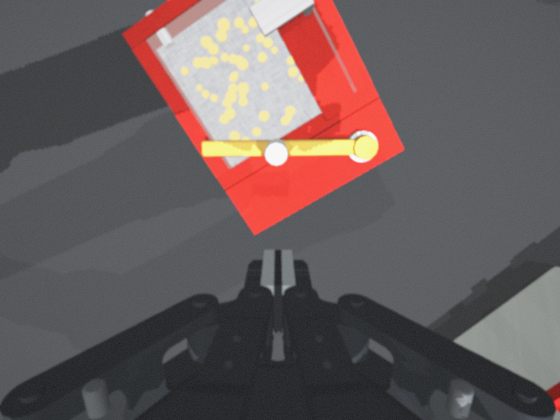

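The wrist view shows the knob at (277,153) and the pivot at (365,147), within about 2 mm of where I predicted. The shut fingers line up with the knob. Next I lower beside it.

{"method": "play_rows", "body": {
  "motion": [
    {"dx": 0,"dy": -1,"dz": 40,"ax": 0,"ay": 0,"az": 0},
    {"dx": 0,"dy": -2,"dz": 80,"ax": 0,"ay": 0,"az": 0},
    {"dx": 0,"dy": -3,"dz": 110,"ax": 0,"ay": 0,"az": 0},
    {"dx": 0,"dy": -3,"dz": 121,"ax": 0,"ay": 0,"az": 0},
    {"dx": 0,"dy": -3,"dz": 121,"ax": 0,"ay": 0,"az": 0}
  ]
}}

```text
time_s: 1.7
ee_pos: [0.4288, -0.2687, 0.1091]
eef_rot: [[0.697, 0.717, -0.002], [0.717, -0.697, 0.002], [-0.0, -0.003, -1.0]]
ft_force: [-0.0, 0.2, 0.4]
width: -0.0002
finger_force: 0.0
```

```bash
python3 - <<'E'
from d import *
o=get_obs();print(o['time_s'],np.round(o['ee_pos'],4),np.round(o['ft_force'],1))
for p,b in((58,32),(58,22),(52,20),(46,20),(40,20),(34,20),(28,20)): print(p,arc(p,b,.110))
E
```

```text
1.7 [ 0.4288 -0.2687  0.1091] [-0.   0.2  0.4]
58 (array([12.9,  0.7, -1. ]), np.float64(-0.002))
58 (array([22.9,  0.7, -1. ]), np.float64(-0.002))
52 (array([33.4, -1. , -0.9]), np.float64(0.103))
46 (array([42. , -1.8, -0.9]), np.float64(0.207))
40 (array([50.6, -1.6, -0.9]), np.float64(0.312))
34 (array([59.2, -0.6, -1. ]), np.float64(0.417))
28 (array([67.6,  1.3, -1. ]), np.float64(0.521))
```

{"method": "play_rows", "body": {
  "motion": [
    {"dx": 13,"dy": 0,"dz": 0,"ax": 0,"ay": 0,"az": 0},
    {"dx": 23,"dy": 0,"dz": 0,"ax": 0,"ay": 0,"az": 0},
    {"dx": 33,"dy": -1,"dz": 0,"ax": 0,"ay": 0,"az": 0.1},
    {"dx": 42,"dy": -2,"dz": 0,"ax": 0,"ay": 0,"az": 0.21},
    {"dx": 51,"dy": -2,"dz": 0,"ax": 0,"ay": 0,"az": 0.31}
  ]
}}

```text
time_s: 2.2
ee_pos: [0.466, -0.2307, 0.112]
eef_rot: [[0.884, 0.467, 0.003], [0.467, -0.884, -0.001], [0.002, 0.003, -1.0]]
ft_force: [-0.2, -0.4, -0.6]
width: 0.0001
finger_force: 0.3
```

```bash
python3 - <<'E'
from d import *
o=get_obs();print(o['time_s'],np.round(o['ee_pos'],4),np.round(o['ft_force'],1))
for p in(34,28,22,16,10,6,3,0): print(p,arc(p,20,.110))
im=optics.camera("wrist")
cv2.imwrite("pics/w2.png",im[:,:,::-1])
E
```

```text
2.2 [ 0.466  -0.2307  0.112 ] [-0.2 -0.4 -0.6]
34 (array([ 5.5, -2.6,  2. ]), np.float64(0.103))
28 (array([14.1, -3.4,  2.1]), np.float64(0.208))
22 (array([22.7, -3.3,  2.1]), np.float64(0.313))
16 (array([31.3, -2.2,  2.1]), np.float64(0.417))
10 (array([39.7, -0.3,  2.1]), np.float64(0.522))
6 (array([45.2,  1.4,  2.1]), np.float64(0.592))
3 (array([49.2,  3. ,  2.1]), np.float64(0.644))
0 (array([53.1,  4.8,  2.1]), np.float64(0.697))
```

View pics/w2.png

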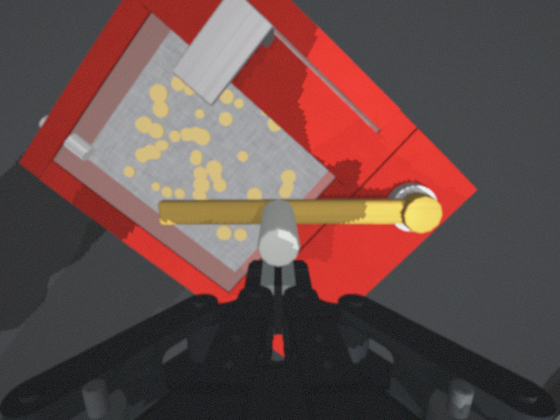

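The knob, at (278,240), is against the fingers and the hook is turning along with the tool. I keep following the arc.

{"method": "play_rows", "body": {
  "motion": [
    {"dx": 6,"dy": -2,"dz": 0,"ax": 0,"ay": 0,"az": 0.1},
    {"dx": 14,"dy": -3,"dz": 0,"ax": 0,"ay": 0,"az": 0.21},
    {"dx": 23,"dy": -3,"dz": 0,"ax": 0,"ay": 0,"az": 0.31},
    {"dx": 31,"dy": -2,"dz": 0,"ax": 0,"ay": 0,"az": 0.42},
    {"dx": 38,"dy": -1,"dz": 0,"ax": 0,"ay": 0,"az": 0.5}
  ]
}}

```text
time_s: 2.75
ee_pos: [0.4986, -0.2119, 0.1117]
eef_rot: [[1.0, -0.012, 0.002], [-0.012, -1.0, -0.001], [0.002, 0.001, -1.0]]
ft_force: [-1.1, 0.5, -0.1]
width: 0.0
finger_force: 0.3
```

```bash
python3 - <<'E'
from d import *
o=get_obs();print(o['time_s'],np.round(o['ee_pos'],4),np.round(o['ft_force'],1))
for p in(8,6,4,2,0): print(p,arc(p,20,.110))
E
```

```text
2.75 [ 0.4986 -0.2119  0.1117] [-1.1  0.5 -0.1]
8 (array([ 5.1, -0.6,  1.7]), np.float64(0.059))
6 (array([ 8. , -1.1,  1.7]), np.float64(0.094))
4 (array([10.8, -1.5,  1.7]), np.float64(0.129))
2 (array([13.7, -1.8,  1.7]), np.float64(0.164))
0 (array([16.6, -1.9,  1.7]), np.float64(0.199))
```

Next, slowly to about 1°, watching the force.

{"method": "play_rows", "body": {
  "motion": [
    {"dx": 4,"dy": -1,"dz": 0,"ax": 0,"ay": 0,"az": 0.05},
    {"dx": 8,"dy": -1,"dz": 0,"ax": 0,"ay": 0,"az": 0.1},
    {"dx": 11,"dy": -1,"dz": 0,"ax": 0,"ay": 0,"az": 0.14},
    {"dx": 13,"dy": -2,"dz": 0,"ax": 0,"ay": 0,"az": 0.16},
    {"dx": 14,"dy": -2,"dz": 0,"ax": 0,"ay": 0,"az": 0.18}
  ]
}}

```text
time_s: 3.25
ee_pos: [0.5121, -0.2102, 0.1112]
eef_rot: [[0.982, -0.189, 0.002], [-0.189, -0.982, -0.0], [0.002, 0.0, -1.0]]
ft_force: [-0.4, 0.7, 0.5]
width: 0.0003
finger_force: 0.2
```

```bash
python3 - <<'E'
from d import *
o=get_obs();print(o['time_s'],np.round(o['ee_pos'],4),np.round(o['ft_force'],1))
for p in(2,0,-2): print(p,arc(p,20,.110))
im=optics.camera("wrist")
cv2.imwrite("pics/w3.png",im[:,:,::-1])
E
```

```text
3.25 [ 0.5121 -0.2102  0.1112] [-0.4  0.7  0.5]
2 (array([0.3, 0.1, 1.2]), np.float64(-0.014))
0 (array([ 3.1, -0.6,  1.2]), np.float64(0.021))
-2 (array([ 5.9, -1.2,  1.2]), np.float64(0.056))
```

View pics/w3.png

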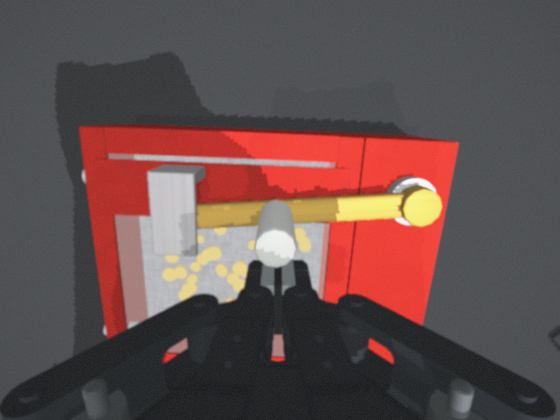

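The bar is under the catch, which spans about x 148–200, but it still looks about 5° open against the case edge. I nudge on until the stop shows in the force.

{"method": "play_rows", "body": {
  "motion": [
    {"dx": 2,"dy": 0,"dz": 0,"ax": 0,"ay": 0,"az": 0.02},
    {"dx": 4,"dy": -1,"dz": 0,"ax": 0,"ay": 0,"az": 0.04},
    {"dx": 6,"dy": -1,"dz": 0,"ax": 0,"ay": 0,"az": 0.06}
  ]
}}

```text
time_s: 3.6
ee_pos: [0.5173, -0.2109, 0.1103]
eef_rot: [[0.968, -0.25, -0.0], [-0.25, -0.968, 0.0], [-0.0, -0.0, -1.0]]
ft_force: [-0.2, 0.7, 1.0]
width: 0.0
finger_force: 0.2
```

{"method": "play_rows", "body": {
  "motion": [
    {"dx": 1.5,"dy": 0,"dz": 0,"ax": 0,"ay": 0,"az": 0.01},
    {"dx": 3,"dy": 0,"dz": 0,"ax": 0,"ay": 0,"az": 0.02},
    {"dx": 3,"dy": 0,"dz": 0,"ax": 0,"ay": 0,"az": 0.02}
  ]
}}

```text
time_s: 3.9
ee_pos: [0.5198, -0.2114, 0.1101]
eef_rot: [[0.963, -0.268, -0.001], [-0.268, -0.963, 0.0], [-0.001, -0.0, -1.0]]
ft_force: [-1.5, 0.4, 0.8]
width: 0.0001
finger_force: 0.8
```

{"method": "play_rows", "body": {
  "motion": [
    {"dx": 1,"dy": 0,"dz": 0,"ax": 0,"ay": 0,"az": 0.01},
    {"dx": 2,"dy": 0,"dz": 0,"ax": 0,"ay": 0,"az": 0.02},
    {"dx": 2,"dy": 0,"dz": 0,"ax": 0,"ay": 0,"az": 0.02}
  ]
}}

```text
time_s: 4.2
ee_pos: [0.5199, -0.2112, 0.1099]
eef_rot: [[0.958, -0.287, -0.004], [-0.287, -0.958, 0.001], [-0.005, -0.0, -1.0]]
ft_force: [-6.8, 3.9, 5.2]
width: 0.0001
finger_force: 3.6
```

```bash
python3 - <<'E'
from d import *
im=optics.camera("wrist")
cv2.imwrite("pics/w4.png",im[:,:,::-1])
E
```

```text
(no output)
```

View pics/w4.png

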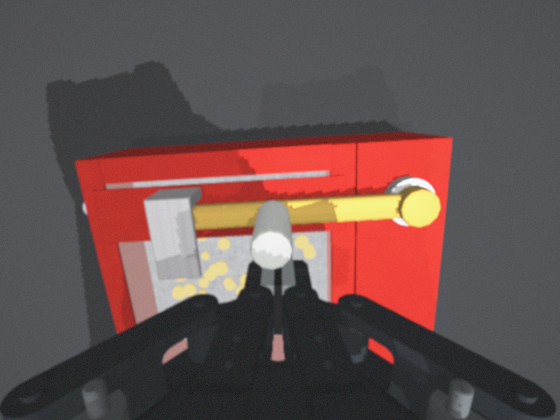

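The force has risen to about 8 N, and the bar now lies parallel to the case edge, under the catch, so the hook is home on its stop. I back straight off and lift.

{"method": "play_rows", "body": {
  "motion": [
    {"dx": -10,"dy": 0,"dz": 0,"ax": 0,"ay": 0,"az": 0},
    {"dx": -25,"dy": 0,"dz": 0,"ax": 0,"ay": 0,"az": 0},
    {"dx": -35,"dy": 0,"dz": -35,"ax": 0,"ay": 0,"az": 0},
    {"dx": -45,"dy": 0,"dz": -80,"ax": 0,"ay": 0,"az": 0},
    {"dx": -55,"dy": 0,"dz": -110,"ax": 0,"ay": 0,"az": 0}
  ]
}}

```text
time_s: 4.75
ee_pos: [0.47, -0.1967, 0.2229]
eef_rot: [[0.958, -0.287, 0.003], [-0.287, -0.958, -0.002], [0.004, 0.001, -1.0]]
ft_force: [0.5, 0.4, 0.8]
width: -0.0001
finger_force: 0.0
```

{"method": "play_rows", "body": {
  "motion": [
    {"dx": -30,"dy": 0,"dz": 0,"ax": 0,"ay": 0,"az": 0},
    {"dx": -60,"dy": 0,"dz": 0,"ax": 0,"ay": 0,"az": 0},
    {"dx": -60,"dy": 0,"dz": 0,"ax": 0,"ay": 0,"az": 0},
    {"dx": -60,"dy": 0,"dz": 0,"ax": 0,"ay": 0,"az": 0}
  ]
}}

```text
time_s: 5.15
ee_pos: [0.4119, -0.1798, 0.2208]
eef_rot: [[0.958, -0.288, 0.002], [-0.288, -0.958, -0.002], [0.002, 0.001, -1.0]]
ft_force: [-0.0, -0.6, 0.7]
width: 0.0004
finger_force: 0.0
```

```bash
python3 - <<'E'
from d import *
o=get_obs();print(o['time_s'],np.round(o['ee_pos'],4),np.round(o['ft_force'],1))
cv2.imwrite("pics/w5.png",np.hstack([optics.camera(n)[::1,:,::-1] for n in("wrist","scene")])[:, :][::1,::1])
i=cv2.imread("pics/w5.png");cv2.imwrite("pics/w5.png",cv2.resize(i,(800,300)))
E
```

```text
5.15 [ 0.4119 -0.1798  0.2208] [-0.  -0.6  0.7]
```

View pics/w5.png

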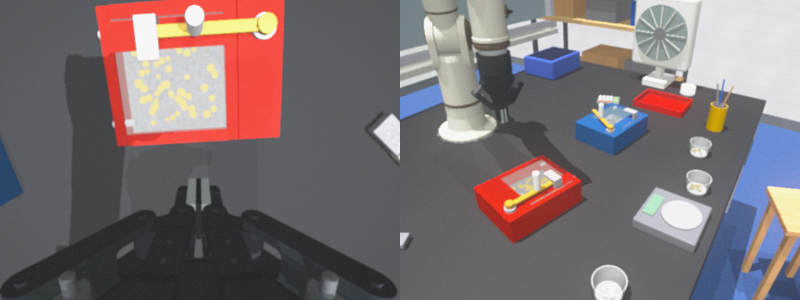

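The red hook is under its catch (left view, about (150,35)) and parallel to the case. The blue hook is still open, and the arm is clear of everything.

```bash
python3 -c "
from bench import workorder
print(workorder.hand_in())"
```

```text
the job is handed in; nothing more can be done
None
```

I pushed the red case's hook home under its catch until it met its stop, left the blue hook open and untouched, backed the arm clear, and handed the job in at about 5 s; no verdict came back.

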